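# Put the receipt printer back in service after a roll change

### The job

The receipt printer on the checkout counter has its new roll in, but its cover still stands open. Using only your fingertips, gently press the cover down until it is fully shut, then tap the oblong feed button on the printer, and then tap the one large square key on the cashier's keyboard to print the receipt again. Press lightly, right down, and let each one spring back; press no other button or key, do not slam the cover, and pick nothing up: leave the goods and the equipment as they are.

Things in the scene. Friction and masses are not known exactly. Their poses are not given: they have to be found in the camera images.
- printer: receipt printer, a black upright box fixed to the counter, 195 (x) x 145 (y) x 148 mm high with its cover shut. Origin: centre of its underside; its -x side is the front, +y its left, z up. Rear two thirds: paper bay under the hinged cover. Front 55 mm (x -97 to -43 mm): a flat deck at z = 144 mm that carries the feed button (left) and the small round power button (right)
- cover (a joint): opening angle of the printer's cover: 0 fully shut (lying level against its stop; its hinge pin is sprung, so that the shut cover gives about 1 mm for each 4 N pressed on it), growing as its front edge rises; starts 0.5 to 0.85. The hinge is stiff: the cover stays where it is left, and its front part needs about 1 to 4 N to push. The cover is a flat black plate, 124 mm from front to back, 139 mm wide, 10 mm thick
- cover_hinge (a point): middle of the cover's hinge axis, near the rear edge of the printer (x = +86 mm, z = 138 mm in the printer's frame). The axis runs along the printer's y; seen from here the shut cover reaches 126 mm towards the printer's -x
- cover_front (a point): middle of the front edge of the cover's upper face; it moves with the cover and is the highest part while it stands open. 126 mm from the hinge axis, 10 mm above the plane through that axis and the plate's underside
- feed (a joint): travel of the feed button: 0 up, 0.004 m right down; a spring brings it back (1.5 N to start it, 5 N right down; from there its rubber mount gives another 3 mm, about 2.5 N more per mm). Three quarters of the way down counts
- feed_top (a point): centre of the top of the feed button: an oblong cap, 20 mm (printer x) by 30 mm (printer y), 8 mm proud of the deck when up, on the left of the printer's front deck (x = -70, y = +42 mm in the printer's frame). It is pressed straight down
- power (a joint): travel of the power button: 0 up, 0.004 m down, sprung in the same way. It is not to be pressed
- power_top (a point): centre of the top of the power button, a small round cap 12 mm across, 7 mm proud, on the right of the printer's front deck (x = -70, y = -46 mm in the printer's frame)
- keyboard: cashier's keyboard fixed to the counter, a black slab 190 (x) x 260 (y) x 22 mm high. Origin: centre of its underside; its -x side is the front, +y its left
- small_keys: all the other keys of the keyboard: white caps about 17 mm square and some double ones (17 x 36 mm), tops 30 mm above the counter, in a large field over the left half and a smaller one at the rear right. Origin on the keyboard's centre, 22 mm above the counter. None of them is to be pressed
- receipt_key (a joint): travel of the large square key: 0 up, 0.004 m right down; a spring brings it back (1.5 N to start it, 5 N right down; from there its rubber mount gives another 3 mm, about 2.5 N more per mm). Three quarters of the way down counts
- receipt_key_top (a point): centre of the top of the large square key, 38 x 38 mm, 33 mm above the counter when up, alone in the front right corner of the keyboard (x = -50, y = -76 mm in the keyboard's frame) with 17 mm or more of bare slab round it. It is pressed straight down
- mint_tin: flat round tin, 52 mm across, 22 mm high, lying between printer and keyboard; origin under its centre. Leave alone
- tea_carton: small square carton, 42 x 42 x 66 mm, standing between printer and keyboard; origin under its centre. Leave alone
- bottle: amber bottle with a green cap, 56 mm across, 130 mm high, standing behind the gap between printer and keyboard; origin under its centre. Leave alone
- chocolate: chocolate bar lying flat at the left, 160 x 34 x 14 mm; origin under its centre. Leave alone
- can: can standing at the right, 66 mm across, 100 mm high; origin under its centre. Leave alone
- spare_roll: spare receipt roll standing on end at the back left, 76 mm across, 80 mm high; origin under its centre. Leave alone
- divider: grey goods divider bar lying along y at the back right, 34 x 340 x 39 mm; origin under its centre. Leave alone
Mind the look-alikes: they are no part of the job. What is shaped like the printer but blue or red is not meant.

How it is judged:
By the outcome, as a careful person would: the job done as asked, in the order asked, and still so for the second after the job is handed in, with the robot touching nothing.
It also fails if it takes over 51 s, if anything falls off the work surface, if the arm or the gripper's body presses on something with over 40 N, if the wrist force passes 120 N, or if a joint passes its speed limit or range.

### The arm

A 7-joint arm with a two-finger parallel gripper is mounted at the origin on the work surface. World frame = base frame: x ahead of the robot, y to its left, z up, the work surface at z = 0. Lengths are in mm, angles in rad, forces in N, time in s.
With the tool pointing down it reaches from about 425 to 925 mm from the base axis. Payload 6.8 kg.
Tool frame: the origin (TCP) lies on the centre line of the jaws, within the pads' length; the fingertips stand 8 mm ahead of it and the grasp point (between the pads) lies 11 mm behind it; z points along the fingers, y is the line along which they close (so a half turn about z gives the same grasp; the last joint's range is limited). The gripper opens to 88 mm and grips with 3 to 60 N. Pads are 20 mm wide; open, the fingers measure 115 mm over their backs; the gripper's body (75 mm by 178 mm) begins 61 mm behind the grasp point.
Start: joints at [-1.402, 0.477, 0.022, 1.555, -0.011, 1.109, -0.083], TCP at [184.459, 649.324, 230.664] pointing down, gripper open.
Joint ranges: [-2.96, 2.96], [-0.34, 2.1], [-1.41, 1.46], [0.24, 2.44], [-1.37, 4.51], [0.17, 1.92], [-2.96, 2.96]. Speed limits (rad/s): [2.39, 2.39, 3.14, 3.14, 3.14, 3.14, 3.14].

### API

Orientations are given as a rotation vector (axis times angle).
In Python, from workcell import r, imaging, workorder gives the robot as it stands.
- The arm moves only by the tool move_arm, never from a script. Its argument "moves" is one flat list of numbers, 6 for each row, row after row: the shift along the tool's x, y, z in units of 25 mm (1.0 is 25 mm), then the turn, a rotation vector about the tool's x, y, z in units of 8 degrees (1.0 is 8 degrees). In form: [tx, ty, tz, wx, wy, wz, tx, ty, tz, wx, wy, wz, ...]. A call has 1 to 8 rows; each row shifts and turns the commanded pose from where the row before left it, along the tool's axes as they then stand; what a row does not reach is not made up. A row lasts 1/8 s, in which the tool goes at most 62.5 mm and 10.7 degrees, less where a joint would pass 70% of its speed; a pose out of reach is approached as far as the arm can. A call is refused whole if a number of a shift passes 1 or a number of a turn 1, either way. A call with a gripper value outside its range is refused whole. "gripper" is the opening, from -1 (shut) to 1 (fully open), set as the call begins (left out, the last holds). The fingers move at their own pace and stop on an object; "newtons" is the grip in N (left out, the last holds). Time passes only in rows, so rows that do not move let the fingers close. It gives the time, the measured TCP pose, the force, the opening and the grip force at its end, in the units of the state.
- r.read_state(): the state, without advancing time (a new reading comes with each control period).
- imaging.read_camera(name): name is "scene" or "top" or "wrist"; returns the picture (420x560x3 uint8, red, green, blue); there is no depth.
- imaging.camera_info(name): a dict with "fovy" (degrees; the focal length in pixels is half the picture's height over the tangent of half this angle, whatever the lens; pixels are square), "cx", "cy" (the principal point, pixels), "dist_coeffs" ([k1, k2, p1, p2, k3] as OpenCV has them; the pictures are not rectified), "R" (3x3) and "t" (3): a world point X has camera coordinates R X + t. Camera axes: x right, y down, z forward; pixel columns grow to the right and rows downward; lengths in mm; the calibration is good to about 2 mm. A picture is of the moment at which its call begins: read the wrist's pose just before it. camera_info takes no time and is no camera call; for the wrist camera it gives the pose at the moment of the call.
- workorder.hand_in(): hands the job in; it is judged then, once.
The state is a dict: "clock": time; "joint_positions": joint angles; "qd": joint speeds; "joint_torque": joint torques, N m; "tcp_pos": TCP position; "tool_rot": TCP orientation; "ft_force": force on the tool from outside, world axes, zero at the start; "moment": the same for the moment, N m; "finger_gap": opening from 0.0 (shut) to 1.0 (fully open); "finger_force": force on a finger pad.
Only numpy, scipy, OpenCV 4.12 (cv2) and the standard library are available. Lean on these libraries where they do the work, as an engineer would, in place of code of your own. Each camera call takes 0.05 s, during which the arm holds its last target. There are 200 camera calls.

## Working session

There is one attempt and no reset: what is moved stays moved. The work goes in short steps, Python scripts to look and compute and a tool call to move; the robot and the scene stay as the last step left them, time stands still between calls to the robot, and variables do not carry over. Pictures are saved under pics/ and viewed, at most 10 in all, crops included, and the job is handed in when it is done.

Besides the shell and the picture viewer there is one more tool, called in YAML: its name, and indented under it one key for each argument. move_arm: Moves the arm, as the interface text tells. Its arguments: {"type":"object","properties":{"moves":{"type":"array","items":{"type":"number"}},"gripper":{"type":"number"},"newtons":{"type":"number"}},"required":["moves"]}

```bash
ls; mkdir -p pics; python3 - <<'E'
from workcell import r, imaging
import cv2, json
for n in("scene","top"):
    cv2.imwrite(f"pics/{n}0.png",imaging.read_camera(n)[:,:,::-1]); i=imaging.camera_info(n); print(n,i)
print(r.read_state())
E
```

```text
pics
scene {'fovy': 54.64779272957442, 'cx': 283.84194519406526, 'cy': 214.12820166274565, 'dist_coeffs': array([0.00513152, 0.        , 0.        , 0.        , 0.        ]), 'R': array([[-0.00420109,  0.9999705 ,  0.00642994],
       [ 0.70292793,  0.0075264 , -0.71122126],
       [-0.71124867,  0.00153188, -0.70293882]]), 't': array([  -3.33102541, -255.49484873, 1543.14955153])}
top {'fovy': 55.00822865476847, 'cx': 279.6279755625822, 'cy': 212.5983222516149, 'dist_coeffs': array([-0.11620806,  0.        ,  0.        ,  0.        ,  0.        ]), 'R': array([[ 0.00350279, -0.99988745,  0.01458831],
       [-0.99524934, -0.0049052 , -0.09723527],
       [ 0.09729588, -0.01417841, -0.9951545 ]]), 't': array([ -15.79973793,  518.25206143, 1181.46332515])}
{'clock': 0.1, 'joint_positions': array([-1.40212343,  0.47769439,  0.0223599 ,  1.55636474, -0.01149285,
        1.10930239, -0.08314498]), 'qd': array([ 0.00012862, -0.00386748,  0.00055955, -0.00060288, -0.00045411,
       -0.00139543,  0.00123572]), 'joint_torque': array([ 4.55282017e-03, -5.84090960e+01,  1.54015359e+00, -2.73314202e+01,
       -5.41900517e-02,  1.30878118e-02,  5.15816714e-05]), 'tcp_pos': array([184.32136342, 648.78330358, 229.78959905]), 'tool_rot': array([-4.33412342e-01, -3.11145660e+00,  2.57248679e-03]), 'ft_force': array([0.60844508, 0.85679251, 0.11139642]), 'moment': array([ 0.05339561, -0.01515396,  0.00092635]), 'finger_force': 0.0, 'finger_gap': 0.9984150931830962}
```

View pics/scene0.png

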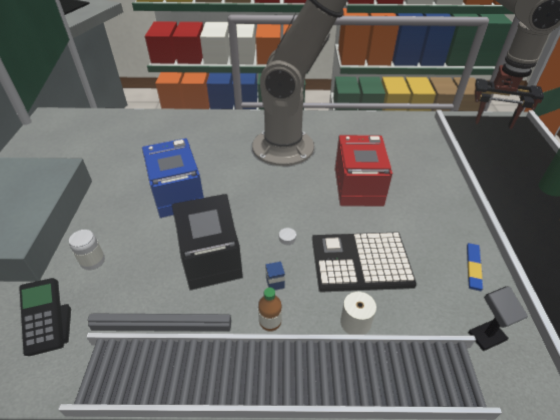

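View pics/top0.png

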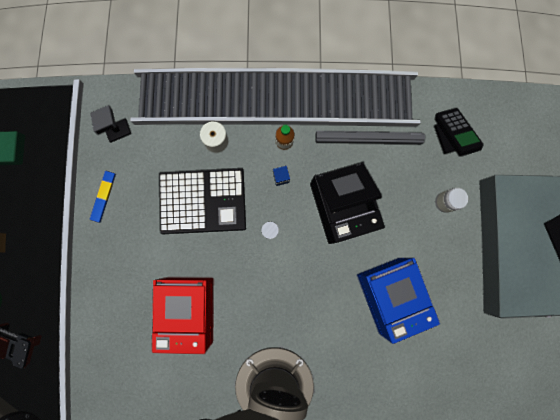

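The scene view shows the black printer at about (207,238) with its cover open, and the keyboard at (362,260). In the top view the feed button is at (343,230), the power button at about (377,220) and the large key at (227,215). Next I'll measure these by colour blobs.

```bash
cat > h.py <<'E'
import numpy as np, cv2
from workcell import r, imaging
def KD(i):
    f=210/np.tan(np.radians(i["fovy"]/2)); return np.array([[f,0,i["cx"]],[0,f,i["cy"]],[0,0,1]]),np.array(i["dist_coeffs"])
def ray(i,uv):
    K,D=KD(i); p=cv2.undistortPoints(np.array([[uv]],float),K,D)[0,0]
    R=np.array(i["R"]); return -R.T@i["t"], R.T@np.array([p[0],p[1],1])
def on(i,uv,z):
    c,d=ray(i,uv); return c+d*(z-c[2])/d[2]
def px(i,X):
    K,D=KD(i); return cv2.projectPoints(np.array([X],float),cv2.Rodrigues(np.array(i["R"]))[0],np.array(i["t"]),K,D)[0][0,0]
def blobs(im,box,thr=170,lo=4):
    u0,v0,u1,v1=box; m=(im[v0:v1,u0:u1].min(2)>thr).astype(np.uint8)
    n,_,s,c=cv2.connectedComponentsWithStats(m)
    return [(tuple(np.round(c[k]+[u0,v0],1)),s[k].tolist()) for k in range(1,n) if s[k][4]>=lo]
E
python3 - <<'E'
from h import *
i=imaging.camera_info("top"); im=cv2.imread("pics/top0.png")
for b in blobs(im,(305,160,395,248),130): print(b, on(i,b[0],151).round(1))
for b in blobs(im,(212,200,244,230),170): print(b, on(i,b[0],33).round(1))
for b in blobs(im,(160,165,245,235),120,1500): print(b)
cv2.imwrite("pics/crop1.png",np.hstack([cv2.resize(im[150:255,300:400],None,fx=5,fy=5,interpolation=2)[:525],cv2.resize(cv2.imread("pics/scene0.png")[185:290,165:225+0+0],(300,525),interpolation=2)]))
E
```

```text
((np.float64(364.5), np.float64(213.5)), [57, 53, 6, 2, 6]) [ 504.7 -241.1  151. ]
((np.float64(354.5), np.float64(216.5)), [47, 56, 6, 2, 6]) [ 496.5 -213.7  151. ]
((np.float64(344.5), np.float64(219.5)), [37, 59, 6, 2, 6]) [ 488.2 -186.4  151. ]
((np.float64(373.8), np.float64(220.4)), [67, 59, 5, 4, 16]) [ 486.1 -266.3  151. ]
((np.float64(343.2), np.float64(229.7)), [33, 65, 12, 10, 79]) [ 460.8 -182.5  151. ]
((np.float64(226.3), np.float64(214.8)), [8, 9, 13, 13, 153]) [510.2 145.   33. ]
```

View pics/crop1.png

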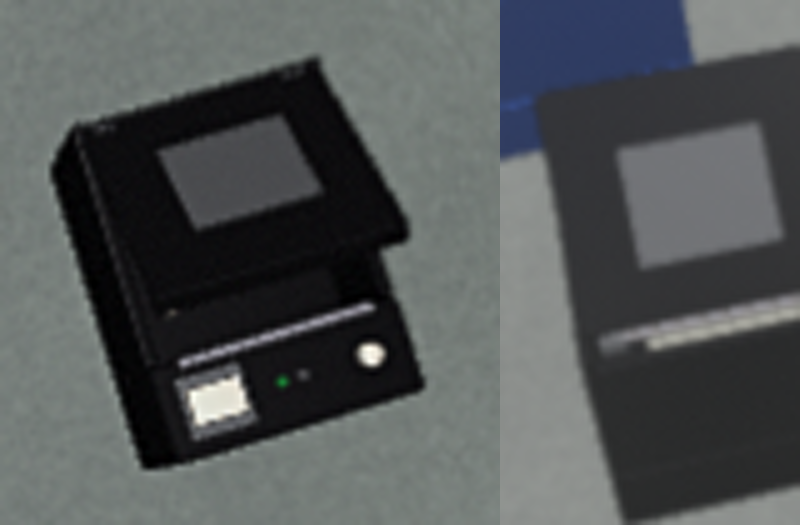

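The crop shows the cover open with its front edge at about (357,204) in the top view. The feed cap is at (343,230) and the round power button at (374,220). They measure 87.5 mm apart, against 88 expected, so the printer's yaw is about 0.29 rad. Next: cover angle, and close the gripper, rise and turn to match the printer.

```bash
cat >> h.py <<'E'
F=np.array([460.8,-182.5]); P=np.array([486.1,-266.3]); KEY=np.array([510.2,145.,33])
ey=(F-P)/np.linalg.norm(F-P); ex=np.array([ey[1],-ey[0]]); O=F+70*ex-42*ey
def W(x,y,z): return np.array([*(O+x*ex+y*ey),z])
def fr(th,s=126,h=10,y=0): return W(86-s*np.cos(th)+h*np.sin(th),y,138+s*np.sin(th)+h*np.cos(th))
def todo(target):
    s=r.read_state(); from scipy.spatial.transform import Rotation as Q
    R=Q.from_rotvec(s["tool_rot"]); d=R.inv().apply(np.array(target)-s["tcp_pos"]); d=d/25
    yt=R.apply([0,1,0]); a=np.degrees(np.arctan2(yt[1],yt[0])-np.arctan2(ey[1],ey[0]))
    print("clock",s["clock"],"units",d.round(2),"turn wz(units) to printer",round(a/8,2),"tilt",R.apply([0,0,1]).round(3))
E
python3 - <<'E'
from h import *
print("O",O,np.arctan2(ex[1],ex[0]),"hinge",W(86,0,138))
i=imaging.camera_info("top");j=imaging.camera_info("scene")
for th in np.arange(.5,.9,.05): print(th.round(2),[px(i,fr(th,y=y)).round(1).tolist() for y in(-69,0,69)],[px(j,fr(th,y=y)).round(1).tolist() for y in(-69,0,69)])
E
```

```text
O [ 539.95154483 -202.47580915] 0.29320753128199306 hinge [ 622.28121508 -177.61971539  138.        ]
0.5 [[381.8, 197.5], [356.6, 205.0], [331.1, 212.6]] [[172.0, 204.2], [199.7, 199.0], [226.7, 193.9]]
0.55 [[381.9, 195.9], [356.6, 203.4], [330.9, 211.1]] [[171.7, 203.6], [199.7, 198.4], [226.8, 193.3]]
0.6 [[381.9, 194.2], [356.5, 201.8], [330.8, 209.4]] [[171.5, 203.2], [199.6, 197.9], [226.9, 192.8]]
0.65 [[381.9, 192.4], [356.4, 200.0], [330.6, 207.7]] [[171.3, 202.9], [199.6, 197.6], [227.0, 192.4]]
0.7 [[381.9, 190.5], [356.3, 198.1], [330.3, 205.8]] [[171.1, 202.6], [199.6, 197.3], [227.2, 192.1]]
0.75 [[381.8, 188.5], [356.1, 196.2], [330.0, 203.9]] [[170.9, 202.5], [199.6, 197.2], [227.4, 192.0]]
0.8 [[381.7, 186.5], [355.9, 194.1], [329.7, 201.9]] [[170.8, 202.6], [199.6, 197.2], [227.6, 192.0]]
0.85 [[381.5, 184.3], [355.6, 192.0], [329.3, 199.8]] [[170.7, 202.7], [199.7, 197.3], [227.9, 192.1]]
```

move_arm:
  moves: [0,0,-1,0,0,-1,0,0,-1,0,0,-1,0,0,-0.5,0,0,-1,0,0,0,0,0,-1]
  gripper: -1
  newtons: 5

```text
clock: 0.6
tcp_pos: [184.6, 649.7, 294.2]
tool_rot: [-0.448, 3.109, 0.002]
ft_force: [0.5, 0.2, -1.0]
finger_gap: 0.582
finger_force: 0.0
```

```bash
python3 - <<'E'
from h import *
todo([460,250,290]); todo(W(-10,0,290)); todo(W(-10,0,290)+r.read_state()["tcp_pos"]-[460,250,290])
E
```

```text
clock 0.6 units [ -6.06 -18.45   0.15] turn wz(units) to printer -0.05 tilt [ 0.     0.002 -1.   ]
clock 0.6 units [ -3.61 -36.72   0.12] turn wz(units) to printer -0.05 tilt [ 0.     0.002 -1.   ]
clock 0.6 units [  2.44 -18.27  -0.03] turn wz(units) to printer -0.05 tilt [ 0.     0.002 -1.   ]
```

move_arm:
  moves: [-0.33,-1,0,0,0,0,-0.33,-1,0,0,0,0,-0.33,-1,0,0,0,0,-0.33,-1,0,0,0,0,-0.33,-1,0,0,0,0,-0.33,-1,0,0,0,0,-0.33,-1,0,0,0,0,-0.33,-1,0,0,0,0]

```text
clock: 1.6
tcp_pos: [304.1, 474.3, 293.0]
tool_rot: [0.441, -3.11, 0.0]
ft_force: [0.2, 0.3, -0.4]
finger_gap: 0.006
finger_force: 0.0
```

move_arm:
  moves: [-0.33,-1,0,0,0,0,-0.33,-1,0,0,0,0,-0.33,-1,0,0,0,0,-0.33,-1,0,0,0,0,-0.33,-1,0,0,0,0,-0.33,-1,0,0,0,0,-0.33,-1,0,0,0,0,-0.33,-1,0,0,0,0]

```text
clock: 2.6
tcp_pos: [422.8, 300.5, 293.0]
tool_rot: [0.441, -3.11, 0.0]
ft_force: [0.4, 0.2, 0.1]
finger_gap: 0.005
finger_force: 0.0
```

move_arm:
  moves: [-0.33,-1,0,0,0,0,-0.33,-1,0,0,0,0,0.1,-1,0,0,0,0,0.1,-1,0,0,0,0,0.1,-1,0,0,0,0,0.1,-1,0,0,0,0,0.1,-1,0,0,0,0,0.1,-1,0,0,0,0]

```text
clock: 3.6
tcp_pos: [479.3, 108.8, 293.0]
tool_rot: [0.441, -3.11, -0.0]
ft_force: [0.2, -0.3, 0.8]
finger_gap: 0.007
finger_force: 0.0
```

move_arm:
  moves: [0.1,-1,0,0,0,0,0.15,-1,0,0,0,0,0.15,-1,0,0,0,0,0.15,-1,0,0,0,0,0.15,-1,0,0,0,0,0.15,-1,0,0,0,0,0.15,-1,0,0,0,0,0.15,-1,0,0,0,0]

```text
clock: 4.6
tcp_pos: [507.1, -91.1, 293.0]
tool_rot: [0.441, -3.11, -0.0]
ft_force: [-0.1, -0.3, 0.4]
finger_gap: 0.008
finger_force: 0.0
```

```bash
python3 - <<'E'
from h import *
todo(W(-10,0,290))
E
```

```text
clock 4.6 units [ 0.38 -4.65  0.12] turn wz(units) to printer -0.08 tilt [-0.  0. -1.]
```

move_arm:
  moves: [0.1,-1,0,0,0,0,0.1,-1,0,0,0,0,0.1,-1,0,0,0,0,0.08,-1,0,0,0,0,0,-0.65,0.12,0,0,0,0,0,0,0,0,0]

```text
clock: 5.35
tcp_pos: [530.2, -205.2, 289.6]
tool_rot: [0.438, -3.11, -0.0]
ft_force: [0.2, -0.3, 0.2]
finger_gap: 0.003
finger_force: 0.0
```

```bash
python3 - <<'E'
from h import *
todo(W(-10,0,290))
i=imaging.camera_info("wrist"); im=imaging.read_camera("wrist")[:,:,::-1].copy()
for n,p in dict(feed=W(-70,42,152),power=W(-70,-46,151),f55=fr(.55),hinge=W(86,0,138)).items():
    print(n,px(i,p))
for b in blobs(im,(0,0,560,420),150,40): print(b,on(i,b[0],151.5).round(1))
cv2.imwrite("pics/w1.png",im)
E
```

```text
clock 5.35 units [-0.   -0.01 -0.02] turn wz(units) to printer -0.1 tilt [-0.001 -0.    -1.   ]
feed [330.36452488 134.39988672]
power [231.40266183 135.52870789]
f55 [283.67838732 213.73036024]
hinge [284.91041726 282.82758623]
((np.float64(269.8), np.float64(130.3)), [0, 0, 560, 328, 122530]) [ 472.3 -235.1  151.5]
((np.float64(328.5), np.float64(133.3)), [309, 115, 41, 38, 1516]) [ 460.4 -184.3  151.5]
((np.float64(230.9), np.float64(135.9)), [224, 129, 15, 15, 153]) [ 486.6 -267.   151.5]
((np.float64(282.1), np.float64(162.4)), [224, 160, 119, 6, 570]) [ 496.7 -216.7  151.5]
((np.float64(283.8), np.float64(193.8)), [246, 184, 76, 21, 1441]) [ 524.6 -207.1  151.5]
((np.float64(528.9), np.float64(227.8)), [503, 207, 49, 41, 1119]) [491.1  32.  151.5]
((np.float64(500.9), np.float64(289.1)), [463, 262, 78, 55, 2434]) [560.   37.4 151.5]
((np.float64(554.8), np.float64(284.1)), [548, 277, 12, 14, 101]) [539.3  88.9 151.5]
((np.float64(240.0), np.float64(292.4)), [226, 291, 28, 4, 105]) [ 638.4 -221.4  151.5]
((np.float64(72.7), np.float64(381.6)), [52, 360, 69, 44, 1056]) [ 806.6 -378.8  151.5]
((np.float64(87.7), np.float64(374.3)), [84, 361, 9, 28, 166]) [ 790.9 -363.1  151.5]
((np.float64(104.9), np.float64(376.2)), [100, 361, 11, 32, 187]) [ 788.  -343.8  151.5]
((np.float64(122.1), np.float64(377.9)), [117, 361, 12, 36, 209]) [ 784.8 -324.5  151.5]
((np.float64(139.0), np.float64(380.1)), [133, 361, 13, 39, 229]) [ 782.4 -305.4  151.5]
((np.float64(156.3), np.float64(380.7)), [149, 361, 15, 40, 231]) [ 777.6 -286.2  151.5]
((np.float64(282.9), np.float64(369.8)), [280, 361, 8, 24, 90]) [ 721.9 -151.1  151.5]
((np.float64(432.1), np.float64(367.9)), [403, 361, 57, 20, 659]) [673.   10.1 151.5]
((np.float64(511.5), np.float64(363.6)), [506, 360, 11, 12, 68]) [643.   94.4 151.5]
((np.float64(467.4), np.float64(395.8)), [399, 374, 114, 42, 1867]) [699.1  66.9 151.5]
```

View pics/w1.png

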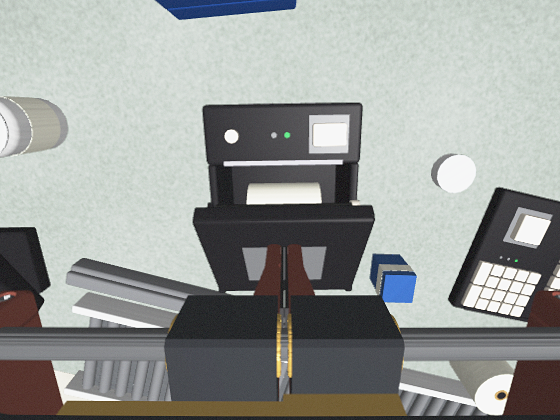

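```bash
python3 - <<'E'
from h import *
i=imaging.camera_info("wrist")
for th in np.arange(.5,.9,.05): print(th.round(2),[px(i,fr(th,y=y,h=h)).round(1).tolist() for h in(0,10) for y in(-69.5,69.5)])
im=cv2.imread("pics/w1.png"); print(im[195:232,215].mean(1).round())
for th in (.5,.55,.6,.65): print(fr(th,s=113,h=10))
E
```

```text
0.5 [[194.5, 198.5], [370.2, 196.7], [192.1, 207.5], [372.7, 205.7]]
0.55 [[193.0, 204.3], [371.7, 202.4], [190.6, 214.1], [374.2, 212.2]]
0.6 [[191.6, 210.5], [373.2, 208.7], [189.3, 221.0], [375.6, 219.2]]
0.65 [[190.2, 217.2], [374.6, 215.3], [188.0, 228.5], [377.0, 226.6]]
0.7 [[188.9, 224.3], [376.0, 222.5], [186.8, 236.3], [378.3, 234.4]]
0.75 [[187.6, 231.9], [377.4, 230.0], [185.6, 244.5], [379.5, 242.6]]
0.8 [[186.4, 239.8], [378.6, 238.0], [184.6, 253.0], [380.6, 251.1]]
0.85 [[185.4, 248.2], [379.8, 246.3], [183.7, 261.8], [381.7, 259.9]]
[65. 65. 63. 59. 63. 65. 64. 65. 64. 59. 53. 51. 36. 36. 44. 39. 42. 40.
 41. 36. 40. 39. 35. 42. 42. 49. 53. 59. 52. 49. 50. 49. 48. 44. 45. 50.
 51.]
[ 531.93629756 -204.89568691  200.95091148]
[ 535.06116366 -203.95226075  205.58890209]
[ 538.40403446 -202.94301693  210.05795564]
[ 541.95655454 -201.87047806  214.34690183]
```

The wrist view shows the front face of the cover at rows 207–221, which gives an angle of about 0.58. The feed cap is at (329,134), within 2 mm of the first estimate. Next I descend to just above the cover.

move_arm:
  moves: [-0.3,0,0.8,0,0,0,-0.3,0,0.8,0,0,0,0,0,0.6,0,0,0,0,0,0.3,0,0,0,0,0,0.1,0,0,0,0,0,0,0,0,0]

```text
clock: 6.15
tcp_pos: [545.1, -200.4, 225.5]
tool_rot: [-0.44, 3.11, -0.0]
ft_force: [-0.2, -0.2, 0.4]
finger_gap: 0.004
finger_force: 0.0
```

move_arm:
  moves: [0,0,0.1,0,0,0,0,0,0.1,0,0,0,0,0,0.1,0,0,0,0.03,0,0.1,0,0,0,0.05,0,0.1,0,0,0,0.05,0,0.1,0,0,0,0.05,0,0.1,0,0,0]

```text
clock: 7.02
tcp_pos: [540.6, -201.5, 207.5]
tool_rot: [0.441, -3.11, 0.0]
ft_force: [0.0, 0.5, 1.3]
finger_gap: 0.006
finger_force: 0.7
```

move_arm:
  moves: [0.04,0,0.1,0,0,0,0.04,0,0.1,0,0,0,0.04,0,0.1,0,0,0,0.04,0,0.1,0,0,0,0.04,0,0.1,0,0,0,0.03,0,0.1,0,0,0,0.03,0,0.1,0,0,0,0.03,0,0.1,0,0,0]

```text
clock: 8.02
tcp_pos: [533.7, -203.4, 187.4]
tool_rot: [0.441, -3.11, -0.0]
ft_force: [-0.6, -0.1, 0.8]
finger_gap: 0.002
finger_force: 0.7
```

move_arm:
  moves: [0.02,0,0.1,0,0,0,0.02,0,0.1,0,0,0,0.02,0,0.1,0,0,0,0.01,0,0.1,0,0,0,0.01,0,0.1,0,0,0,0.01,0,0.1,0,0,0,0,0,0.1,0,0,0]

```text
clock: 8.9
tcp_pos: [531.5, -204.1, 170.0]
tool_rot: [0.441, -3.11, -0.0]
ft_force: [-0.7, -0.5, 0.8]
finger_gap: 0.007
finger_force: 0.7
```

move_arm:
  moves: [0,0,0.08,0,0,0,0,0,0.08,0,0,0,0,0,0.08,0,0,0,0,0,0.06,0,0,0,0,0,0.06,0,0,0,0,0,0.04,0,0,0,0,0,0.04,0,0,0,0,0,0,0,0,0]

```text
clock: 9.9
tcp_pos: [531.6, -204.1, 159.1]
tool_rot: [0.441, -3.11, -0.0]
ft_force: [0.4, 0.9, 0.4]
finger_gap: 0.002
finger_force: 0.5
```

move_arm:
  moves: [0,0,0.04,0,0,0,0,0,0.04,0,0,0,0,0,0.04,0,0,0,0,0,0,0,0,0]

```text
clock: 10.4
tcp_pos: [531.6, -204.1, 156.1]
tool_rot: [0.441, -3.11, -0.0]
ft_force: [-0.2, -0.6, 1.3]
finger_gap: 0.006
finger_force: 0.6
```

move_arm:
  moves: [0,0,0.04,0,0,0,0,0,0.04,0,0,0,0,0,0,0,0,0]

```text
clock: 10.78
tcp_pos: [531.7, -204.1, 154.3]
tool_rot: [-0.441, 3.11, -0.0]
ft_force: [-1.7, 0.3, 4.6]
finger_gap: 0.003
finger_force: 2.1
```

move_arm:
  moves: [0,0,0.04,0,0,0,0,0,0.02,0,0,0,0,0,0,0,0,0]

```text
clock: 11.15
tcp_pos: [531.7, -204.3, 153.0]
tool_rot: [-0.441, 3.11, -0.0]
ft_force: [-3.3, -0.4, 8.1]
finger_gap: 0.008
finger_force: 3.5
```

move_arm:
  moves: [0,0,0.04,0,0,0,0,0,0,0,0,0,0,0,-0.1,0,0,0,0,0,-0.2,0,0,0,0,0,-1,0,0,0,0.4,0,-1,0,0,0,0,0,0,0,0,0]

```text
clock: 12.02
tcp_pos: [522.8, -207.4, 210.7]
tool_rot: [-0.44, 3.107, -0.002]
ft_force: [-0.2, -0.1, -0.2]
finger_gap: 0.004
finger_force: 0.0
```

```bash
python3 - <<'E'
from h import *
i=imaging.camera_info("wrist"); im=imaging.read_camera("wrist")[:,:,::-1].copy()
for b in blobs(im,(150,30,450,250),150,60): print(b,on(i,b[0],151.5).round(1))
t=imaging.camera_info("top"); it=imaging.read_camera("top")
print("shut edge wrist",[px(i,fr(0,y=y)).round() for y in(-69,69)])
todo(W(-70,42,175)); cv2.imwrite("pics/w2.png",im)
E
```

```text
((np.float64(311.5), np.float64(110.9)), [0, 0, 300, 220, 38134]) [ 440.7 -213.2  151.5]
((np.float64(344.1), np.float64(153.1)), [167, 98, 56, 51, 2670]) [ 460.  -184.5  151.5]
((np.float64(213.2), np.float64(156.6)), [54, 118, 19, 19, 277]) [ 486.4 -266.8  151.5]
((np.float64(281.7), np.float64(190.8)), [54, 157, 158, 9, 923]) [ 496.1 -216.9  151.5]
((np.float64(251.2), np.float64(248.0)), [86, 217, 31, 3, 92]) [ 543.2 -226.3  151.5]
((np.float64(315.9), np.float64(247.5)), [151, 216, 31, 4, 119]) [ 529.7 -181.5  151.5]
shut edge wrist [array([185., 199.]), array([382., 197.])]
clock 12.125 units [2.09 1.6  1.35] turn wz(units) to printer -0.08 tilt [ 0.  0. -1.]
```

View pics/w2.png

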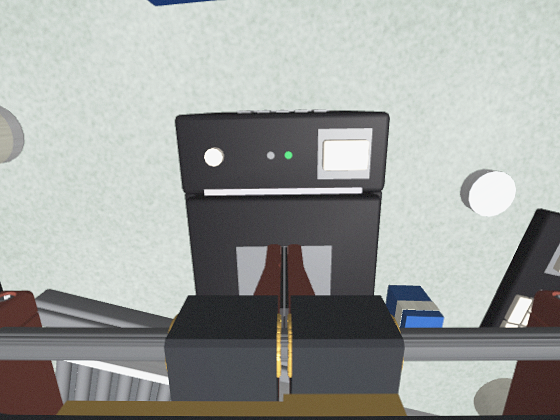

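The cover is level: its front edge sits at row ~196, against 198 predicted for shut. The feed cap is at (346,154), so I go above it.

move_arm:
  moves: [0.7,0.54,0,0,0,0,0.7,0.54,0.3,0,0,0,0.69,0.52,0.4,0,0,0,0,0,0.4,0,0,0,0,0,0.2,0,0,0,0,0,0.2,0,0,0,0,0,0,0,0,0]

```text
clock: 13.0
tcp_pos: [461.0, -183.1, 171.3]
tool_rot: [0.441, -3.11, 0.0]
ft_force: [-0.5, 0.1, 0.9]
finger_gap: 0.003
finger_force: 0.0
```

move_arm:
  moves: [0,0,0.1,0,0,0,0,0,0.1,0,0,0,0,0,0.08,0,0,0,0,0,0.08,0,0,0,0,0,0,0,0,0]

```text
clock: 13.62
tcp_pos: [460.6, -182.9, 162.5]
tool_rot: [0.441, -3.11, -0.0]
ft_force: [-1.0, -0.5, 0.6]
finger_gap: 0.005
finger_force: 0.0
```

move_arm:
  moves: [0,0,0.08,0,0,0,0,0,0.06,0,0,0,0,0,0.06,0,0,0,0,0,0,0,0,0]

```text
clock: 14.12
tcp_pos: [460.9, -183.0, 157.8]
tool_rot: [-0.441, 3.11, 0.0]
ft_force: [-0.7, 0.3, 3.6]
finger_gap: 0.005
finger_force: 1.8
```

move_arm:
  moves: [0,0,0.04,0,0,0,0,0,0.04,0,0,0,0,0,0,0,0,0]

```text
clock: 14.5
tcp_pos: [460.8, -183.0, 155.8]
tool_rot: [-0.441, 3.11, 0.0]
ft_force: [-0.3, 1.1, 5.3]
finger_gap: 0.006
finger_force: 3.0
```

Near bottom; 1 mm more for certainty, then release.

move_arm:
  moves: [0,0,0.04,0,0,0,0,0,0,0,0,0]

```text
clock: 14.75
tcp_pos: [460.9, -183.0, 155.0]
tool_rot: [-0.441, 3.11, 0.0]
ft_force: [-1.0, 0.6, 8.2]
finger_gap: 0.009
finger_force: 4.0
```

move_arm:
  moves: [0,0,-0.1,0,0,0,0,0,-0.2,0,0,0,0,0,-0.4,0,0,0,0,0,-1,0,0,0,0,0,-0.5,0,0,0]

```text
clock: 15.38
tcp_pos: [461.1, -183.1, 210.9]
tool_rot: [-0.441, 3.109, -0.001]
ft_force: [-0.1, -0.2, -0.5]
finger_gap: 0.004
finger_force: 0.0
```

```bash
python3 - <<'E'
from h import *
todo([*KEY[:2],150])
E
```

```text
clock 15.375 units [-5.53 12.06  2.44] turn wz(units) to printer -0.08 tilt [ 0.001 -0.    -1.   ]
```

move_arm:
  moves: [-0.46,1,0,0,0,0,-0.46,1,0,0,0,0,-0.46,1,0,0,0,0,-0.46,1,0,0,0,0,-0.46,1,0,0,0,0,-0.46,1,0,0,0,0,-0.46,1,0,0,0,0,-0.46,1,0,0,0,0]

```text
clock: 16.38
tcp_pos: [493.4, 35.6, 209.6]
tool_rot: [0.441, -3.11, -0.0]
ft_force: [0.2, 1.1, 0.3]
finger_gap: 0.005
finger_force: 0.0
```

move_arm:
  moves: [-0.46,1,0,0,0,0,-0.46,1,0.4,0,0,0,-0.46,1,0.8,0,0,0,-0.46,1,0.8,0,0,0,0,0,0.4,0,0,0,0,0,0,0,0,0]

```text
clock: 17.12
tcp_pos: [509.2, 142.3, 149.1]
tool_rot: [0.44, -3.109, 0.002]
ft_force: [0.5, 0.3, 1.6]
finger_gap: 0.005
finger_force: 0.0
```

```bash
python3 - <<'E'
from h import *
todo([*KEY[:2],150])
i=imaging.camera_info("wrist"); im=imaging.read_camera("wrist")[:,:,::-1].copy()
print("pred",px(i,KEY))
for b in blobs(im,(180,60,450,300),150,60): print(b,on(i,b[0],33).round(1))
cv2.imwrite("pics/w3.png",im)
E
```

```text
clock 17.125 units [-0.07  0.09 -0.04] turn wz(units) to printer -0.09 tilt [-0.002 -0.001 -1.   ]
pred [286.75978364 208.57401165]
((np.float64(188.4), np.float64(68.6)), [4, 0, 10, 18, 77]) [422.2  39.5  33. ]
((np.float64(236.5), np.float64(85.0)), [48, 20, 17, 11, 73]) [423.5  78.3  33. ]
((np.float64(181.4), np.float64(119.2)), [0, 44, 5, 31, 104]) [461.2  41.5  33. ]
((np.float64(361.6), np.float64(163.7)), [173, 97, 17, 13, 73]) [454.6 194.5  33. ]
((np.float64(286.2), np.float64(206.7)), [82, 123, 50, 48, 1734]) [508.7 144.   33. ]
((np.float64(376.6), np.float64(197.2)), [186, 128, 22, 20, 310]) [478.4 217.2  33. ]
((np.float64(396.9), np.float64(201.7)), [207, 132, 21, 20, 302]) [477.3 235.7  33. ]
((np.float64(427.3), np.float64(208.6)), [227, 137, 42, 24, 662]) [475.7 263.9  33. ]
((np.float64(370.1), np.float64(217.1)), [180, 148, 21, 19, 292]) [497.2 218.2  33. ]
((np.float64(390.2), np.float64(221.6)), [200, 152, 21, 20, 288]) [496.1 236.9  33. ]
((np.float64(410.1), np.float64(226.0)), [220, 157, 21, 19, 282]) [495.  255.6  33. ]
((np.float64(429.8), np.float64(230.3)
[... 1742 characters left out ...]
1.6 188.7  33. ]
((np.float64(408.9), np.float64(284.4)), [219, 216, 20, 17, 238]) [550.1 277.6  33. ]
((np.float64(246.0), np.float64(287.0)), [57, 219, 19, 16, 238]) [596.  129.7  33. ]
((np.float64(427.5), np.float64(288.3)), [238, 220, 20, 17, 238]) [549.1 296.3  33. ]
((np.float64(346.3), np.float64(288.6)), [157, 222, 19, 13, 197]) [570.9 221.9  33. ]
((np.float64(443.6), np.float64(292.3)), [256, 224, 14, 16, 171]) [548.8 313.   33. ]
((np.float64(365.7), np.float64(290.5)), [177, 226, 18, 9, 130]) [567.7 240.4  33. ]
((np.float64(385.6), np.float64(294.3)), [197, 230, 17, 10, 119]) [566.3 260.3  33. ]
((np.float64(403.3), np.float64(296.8)), [216, 233, 17, 7, 85]) [564.1 277.7  33. ]
```

View pics/w3.png

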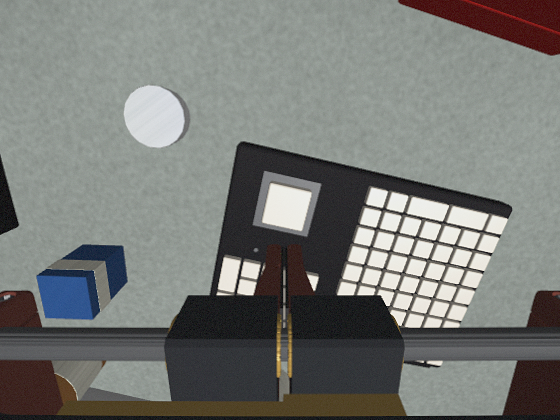

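The large key is at (286,207), which is world (509,144) and agrees with the first estimate. The tool is above it, so I descend.

move_arm:
  moves: [0,0.06,1,0,0,0,0,0,1,0,0,0,0,0,1,0,0,0,0,0,0.6,0,0,0,0,0,0.3,0,0,0,0,0,0.2,0,0,0,0,0,0,0,0,0]

```text
clock: 18.05
tcp_pos: [509.7, 145.0, 47.4]
tool_rot: [-0.441, 3.11, 0.0]
ft_force: [-0.3, 0.9, -0.6]
finger_gap: 0.003
finger_force: 0.0
```

move_arm:
  moves: [0,0,0.08,0,0,0,0,0,0.08,0,0,0,0,0,0.06,0,0,0,0,0,0,0,0,0]

```text
clock: 18.55
tcp_pos: [509.4, 145.1, 41.6]
tool_rot: [0.441, -3.11, 0.0]
ft_force: [-0.1, -0.5, 0.4]
finger_gap: 0.006
finger_force: 0.0
```

move_arm:
  moves: [0,0,0.06,0,0,0,0,0,0.06,0,0,0,0,0,0.06,0,0,0,0,0,0.04,0,0,0,0,0,0,0,0,0]

```text
clock: 19.18
tcp_pos: [509.5, 145.1, 36.4]
tool_rot: [-0.441, 3.11, 0.0]
ft_force: [-1.3, 0.2, 6.9]
finger_gap: 0.007
finger_force: 3.6
```

move_arm:
  moves: [0,0,0.02,0,0,0,0,0,0,0,0,0]

```text
clock: 19.42
tcp_pos: [509.5, 145.1, 36.0]
tool_rot: [-0.441, 3.11, 0.0]
ft_force: [-2.3, 0.0, 8.0]
finger_gap: 0.005
finger_force: 4.0
```

move_arm:
  moves: [0,0,-0.1,0,0,0,0,0,-0.2,0,0,0,0,0,-0.6,0,0,0,0,0,-1,0,0,0,0,0,-1,0,0,0,0,0,-1,0,0,0,0,0,0,0,0,0,0,0,0,0,0,0]

```text
clock: 20.42
tcp_pos: [509.1, 145.0, 132.9]
tool_rot: [0.441, -3.11, 0.0]
ft_force: [-0.6, 0.1, -0.1]
finger_gap: 0.004
finger_force: 0.0
```

```bash
python3 - <<'E'
from h import *
im=imaging.read_camera("top")[:,:,::-1].copy(); a=cv2.imread("pics/top0.png")
c=lambda q:cv2.resize(q[110:250,150:400],None,fx=1.6*2,fy=2,interpolation=2)
cv2.imwrite("pics/t2.png",np.vstack([c(a),c(im)]))
E
```

```text
(no output)
```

View pics/t2.png

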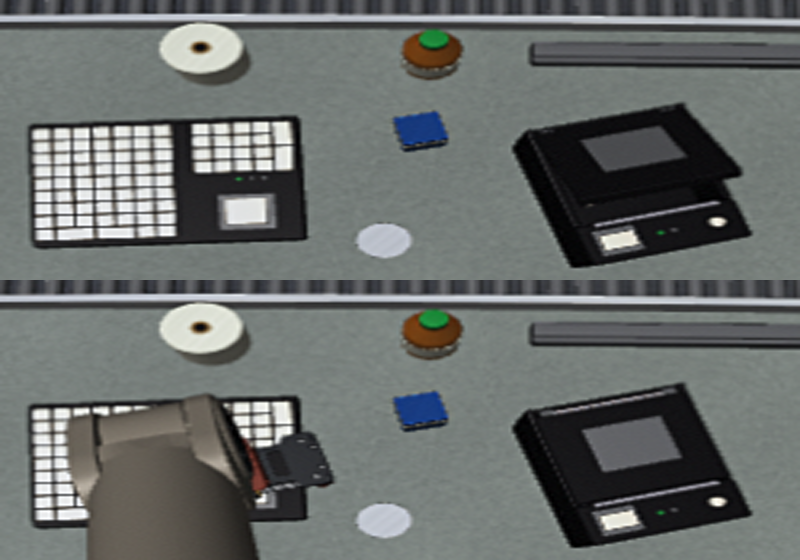

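The lower half of the picture shows the cover shut at about (610,440), and the goods where they were. The tool is clear of everything.

```bash
python3 -c "
from workcell import workorder
print(workorder.hand_in())"
```

```text
the job is handed in; nothing more can be done
None
```

I pressed the cover shut, then tapped the feed button and the large square key with about 8 N each; the job was handed in at about 20.5 s, and no verdict came back.

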